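# Flip open the ring box on the shop counter

### The job

The candle jar stands in front of the ring box: push it sideways along the counter, upright and without lifting it, until all of it is beyond one side of the box. Then use a fingertip to flip the box's lid, which has a brass tab in front to catch it by, up and over so that it stays open by itself, leaning back against its stop. Nothing is to be grasped or lifted; the ring box stays where it stands and everything else on the counter is left alone.

Things in the scene. Friction and masses are not known exactly. Their poses are not given: they have to be found in the camera images.
- ring_box: walnut ring box with hinged lid, loose on the counter, about 0.8 to 1 kg in all (held by friction: a hard shove slides it). 66 mm deep (x) by 88 mm wide (y), 47 mm high closed; the lid is the part above 31 mm. Origin: centre of its underside. Its front, with the brass clasp and the pull tab, faces -x of the box; y is its width
- ring_box_lid (a joint): angle of the ring box lid: 0 shut, growing as its front edge rises and swings back over the hinge to the stop at 1.83. A free hinge with slight friction: it falls shut when let go below about 1.15 and falls open to the stop beyond about 1.45 (lifting it at the tab takes under 1 N)
- lid_hinge (a point): middle of the lid's hinge line, at the rear of the box: 35 mm behind and 31 mm above the box's origin; the hinge line runs along the box's y
- tab_edge (a point): middle of the front edge of the brass pull tab, fixed to the lid: the tab is a plate 32 mm wide, 4 mm thick with a 6 mm round bead along its front edge, and stands 29 mm out from the lid's front face. With the lid shut its front edge is 62 mm in front of the box's origin and the underside of the bead is 37 mm above the counter; it moves with the lid on a circle of about 97 mm about the hinge
- candle_jar: round clear glass jar with a white candle, 76 mm across, 90 mm high, about 0.3 kg, loose. Origin: centre of its underside. It starts upright about 105 to 115 mm in front of the ring box's origin, blocking the way to the tab; clear means its centre is at least 82 mm to one side of the box's centre, measured along the box's y
- gel_bottle: patterned gel bottle with white cap, 60 mm across, 141 mm high, loose; leave alone. Origin: centre of its underside
- oil_bottle: small brown dropper bottle, 33 mm across, 102 mm high, loose, easily toppled; leave alone. Origin: centre of its underside
- stapler: green stapler, 131 x 34 x 41 mm, loose; leave alone. Origin: centre of its underside
- balm_tin: white round balm tin, 50 mm across, 21 mm high, loose; leave alone. Origin: centre of its underside
Mind the look-alikes: they are no part of the job. There is more than one size of the candle_jar; the job needs the larger.

How it is judged (in metres and radians):
On the way, in this order (a step that is already met when the one before it is completed fails the run):
1. the candle jar stands clear beyond one side of the box, the lid still shut ((y of candle_jar in the frame of ring_box above 0.08 m or y of candle_jar in the frame of ring_box below -0.08 m) and angle between candle_jar's own z axis and vertical below 0.1 rad and value of joint ring_box_lid below 0.1 rad), for 0.2 s.
2. the lid is past its over-center point (value of joint ring_box_lid above 1.5 rad), for 0.1 s.
At the end, for the whole second after the job is handed in: the ring box lid rests open by itself at its stop (beyond 1.7 rad) and at rest; the box is upright and within 25 mm of where it stood; the candle jar stands upright and still on the counter with its centre at least 80 mm to one side of the box's centre along the box's width (value of joint ring_box_lid above 1.7 rad and velocity of joint ring_box_lid between -0.1 and 0.1 rad/s and (y of candle_jar in the frame of ring_box above 0.08 m or y of candle_jar in the frame of ring_box below -0.08 m) and angle between candle_jar's own z axis and vertical below 0.1 rad and height (world z) of candle_jar below 0.01 m and linear speed of each of candle_jar, ring_box below 0.02 m/s and angle between ring_box's own z axis and vertical below 0.05 rad and distance of ring_box from where it was at the start of the episode below 0.025 m); the robot touches nothing.
It fails at once if the candle jar is lifted off the counter or tipped (height (world z) of candle_jar above 0.015 m or angle between candle_jar's own z axis and vertical above 0.3 rad).
It fails at once if the ring box is lifted, tipped or shoved from its place (height (world z) of ring_box above 0.012 m or angle between ring_box's own z axis and vertical above 0.2 rad or distance of ring_box from where it was at the start of the episode above 0.035 m).
It fails at once if a bystander is disturbed (distance of any of gel_bottle, oil_bottle, stapler, balm_tin from where it was at the start of the episode above 0.02 m).
It also fails if it takes over 61 s, if anything falls off the work surface, if the arm or the gripper's body presses on something with over 40 N, if the wrist force passes 120 N, or if a joint passes its speed limit or range.

### The arm

A 6-joint arm with a two-finger parallel gripper is mounted at the origin on a cart in front of the work surface, level with it; the furniture and walls round the work are solid. World frame = base frame: x ahead of the robot, y to its left, z up, the work surface at z = 0. Lengths are in mm, angles in rad, forces in N, time in s.
With the tool pointing down it reaches from about 275 to 750 mm from the base axis. Payload 10.2 kg.
Tool frame: the origin (TCP) lies midway between the tips of the shut fingers; the grasp point (between the pads) lies 19 mm behind it; z points along the fingers, y is the line along which they close (so a half turn about z gives the same grasp; the last joint's range is limited). The gripper opens to 85 mm and grips with 20 to 120 N. Pads are 22 mm wide; open, the fingers measure 114 mm over their backs; the gripper's body (76 mm by 85 mm) begins 54 mm behind the grasp point. The pads swing forward as they close: fully open they stand 13 mm farther back than shut.
Start: joints at [-1.386, 0.313, 1.498, -0, 1.331, -0.223], TCP at [208.198, -481.959, 231.294] pointing down, gripper open.
Joint ranges: [-2.94, 2.94], [-0.97, 2.17], [0.19, 2.56], [-1.23, 4.37], [0.02, 3.11], [-2.88, 2.88]. Speed limits (rad/s): [2.39, 2.39, 3.01, 3.14, 3.14, 3.14].

### API

Orientations are given as a unit quaternion [w, x, y, z].
In Python, from rig import ctrl gives the robot as it stands.
- The arm moves only by the tool send_rows, never from a script. Its argument "targets" is a list of rows, each a list of 7 numbers: the closure, from -1 (fully open) to 1 (shut), so that 0 is half open, then the shift along the tool's x, y, z in m, then the turn, a rotation vector about the tool's x, y, z in rad. In form: [[claw, dx, dy, dz, ax, ay, az], ...]. A call has exactly 10 rows; each row shifts and turns the commanded pose from where the row before left it, along the tool's axes as they then stand; what a row does not reach is not made up. A row lasts 1/8 s, in which the tool goes at most 62.5 mm and 10.7 degrees, less where a joint would pass 70% of its speed; a pose out of reach is approached as far as the arm can. A call with a gripper value outside its range is refused whole. The fingers move at their own pace and stop on an object; "squeeze" is the grip in N (left out, the last holds). Time passes only in rows, so rows that do not move let the fingers close, or fill a call up. It gives the time, the measured TCP pose, the force, the opening and the grip force at its end, in the units of the state.
- ctrl.sense(): the state, without advancing time (a new reading comes with each control period).
- ctrl.capture(name): name is "side" or "top" or "wrist"; returns a dict with "img" (420x560x3 uint8, red, green, blue), "camera_matrix" (3x3 intrinsics, pixels), "R" (3x3) and "t" (3): a world point X has camera coordinates R X + t. Camera axes: x right, y down, z forward; pixel columns grow to the right and rows downward; lengths in mm; the calibration is good to about 2 mm. A picture is of the moment at which its call begins. There is no depth.
- ctrl.finish_job(): hands the job in; it is judged then, once.
Trained networks look in a picture, given as the dict that the camera call returned (one of the last four; its "shot" number tells which), for a name from the list of things; names that differ only in an ending like _2 or _b are one class to them, and where a whole thing is asked for, a point or a joint stands for the part that bears it (a point fixed in the world has none). Each returns a list of dicts, best first, with "score" (0 to 1); they miss things now and then, are a little off and sometimes report something else, mostly with a low value. They report only what shows in the picture. A call takes as long as a camera call. They do not tell look-alikes from the thing itself.
- ctrl.boxes_of(query, picture): "extent" ([left, top, width, height] in pixels, round what is visible of it).
- ctrl.landmark_of(query, picture): "point" ([column, row] in pixels: a listed point, or the origin of a listed thing).
The state is a dict: "time_s": time; "joints": joint angles; "dq": joint speeds; "tau": joint torques, N m; "eef_pos": TCP position; "ee_rot": TCP orientation; "force": force on the tool from outside, world axes, zero at the start; "wrist_torque": the same for the moment, N m; "grip_width": opening from 0.0 (shut) to 1.0 (fully open); "grip_force": force on a finger pad.
Only numpy, scipy, OpenCV 4.12 (cv2) and the standard library are available. Lean on these libraries where they do the work, as an engineer would, in place of code of your own. Each camera call takes 0.05 s, during which the arm holds its last target. There are 200 camera calls.

## Working session

There is one attempt and no reset: what is moved stays moved. The work goes in short steps, Python scripts to look and compute and a tool call to move; the robot and the scene stay as the last step left them, time stands still between calls to the robot, and variables do not carry over. Pictures are saved under pics/ and viewed, at most 10 in all, crops included, and the job is handed in when it is done.

Besides the shell and the picture viewer there is one more tool, called after "Request:" as name(argument=value, ...) on one line, values as JSON. send_rows: Moves the arm, as the interface text tells. Its arguments: {"type":"object","properties":{"targets":{"type":"array"},"squeeze":{"type":"number"}},"required":["targets"]}

```bash
mkdir -p pics; cat > h.py <<'E'
import numpy as np, cv2
from rig import ctrl
def ray(p,px):
    K=np.array(p["camera_matrix"]);R=np.array(p["R"]);t=np.array(p["t"])
    d=R.T@np.linalg.inv(K)@np.array([px[0],px[1],1.]);return -R.T@t,d
def at_z(p,px,z):
    c,d=ray(p,px);return c+d*(z-c[2])/d[2]
def proj(p,X):
    K=np.array(p["camera_matrix"]);q=K@(np.array(p["R"])@np.array(X,float)+np.array(p["t"]));return q[:2]/q[2]
E
python3 - <<'E'
from h import *
s=ctrl.sense();print(s["time_s"],s["eef_pos"],s["ee_rot"],s["grip_width"])
for n in ["side","top"]:
    p=ctrl.capture(n);cv2.imwrite(f"pics/{n}0.png",p["img"][:,:,::-1])
    print(n,"cam",ray(p,(280,210))[0].round())
    for q in ["ring_box","lid_hinge","tab_edge","candle_jar","gel_bottle","oil_bottle","stapler","balm_tin"]:
        z={"lid_hinge":31,"tab_edge":40}.get(q,0)
        print(q,[(round(d["score"],2),np.round(d["point"]).tolist(),at_z(p,d["point"],z)[:2].round().tolist()) for d in ctrl.landmark_of(q,p)[:3]],
         [(round(d["score"],2),np.round(d["extent"]).tolist()) for d in ctrl.boxes_of(q,p)[:3]] if q=="candle_jar" else "")
E
```

```text
0.0 [ 208.13236304 -481.6953014   230.73546075] [-6.49588451e-04  9.79287965e-01  2.02471380e-01  6.74822902e-06] 0.9988792140399508
side cam [  424. -1164.   632.]
ring_box [(0.84, [338.0, 246.0], [649.0, -55.0])] 
lid_hinge [(0.9, [352.0, 233.0], [689.0, -47.0])] 
tab_edge [(0.74, [236.0, 220.0], [378.0, 58.0]), (0.46, [314.0, 234.0], [586.0, -54.0])] 
candle_jar [(0.73, [296.0, 246.0], [537.0, -41.0])] [(0.74, [285.0, 210.0, 30.0, 43.0]), (0.73, [307.0, 206.0, 16.0, 26.0])]
gel_bottle [(0.69, [232.0, 186.0], [360.0, 409.0]), (0.21, [335.0, 247.0], [639.0, -62.0])] 
oil_bottle [] 
stapler [(0.64, [236.0, 193.0], [372.0, 348.0]), (0.64, [239.0, 217.0], [383.0, 160.0])] 
balm_tin [(0.66, [235.0, 217.0], [371.0, 157.0])] 
top cam [ 281.   86. 1195.]
ring_box [(0.86, [312.0, 165.0], [655.0, -45.0])] 
lid_hinge [(0.77, [310.0, 152.0], [684.0, -38.0])] 
tab_edge [(0.63, [318.0, 178.0], [604.0, -54.0])] 
candle_jar [(0.93, [277.0, 184.0], [602.0, 56.0]), (0.9, [310.0, 202.0], [547.0, -33.0])] [(0.75, [268.0, 169.0, 23.0, 22.0]), (0.73, [152.0, 265.0, 53.0, 15.0]), (0.67, [298.0, 180.0, 36.0, 35.0])]
gel_bottle [(0.98, [140.0, 272.0], [373.0, 437.0])] 
oil_bottle [(0.23, [178.0, 272.0], [368.0, 334.0])] 
stapler [(0.95, [178.0, 272.0], [370.0, 334.0])] 
balm_tin [(0.73, [250.0, 262.0], [387.0, 140.0])]
```

```bash
python3 - <<'E'
import cv2
a=cv2.imread("pics/side0.png");b=cv2.imread("pics/top0.png")
cv2.imwrite("pics/both0.png",cv2.resize(cv2.vconcat([cv2.resize(a[150:290,200:400],(800,560)),cv2.resize(b[130:290,120:400],(800,457))]),(590,600)) if 0 else cv2.hconcat([cv2.resize(a[150:290,200:390],(400,295)),cv2.resize(b[130:300,120:380],(400,262)) [:262].copy() if 0 else cv2.resize(b[110:302,120:380],(400,295))]))
cv2.imwrite("pics/crop0.png",cv2.vconcat([cv2.resize(a[175:270,250:390],(800,300)) if 0 else cv2.resize(a[185:265,260:400],(525,300)),cv2.resize(b[145:225,240:380],(525,300))]))
E
```

```text
(no output)
```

View pics/top0.png

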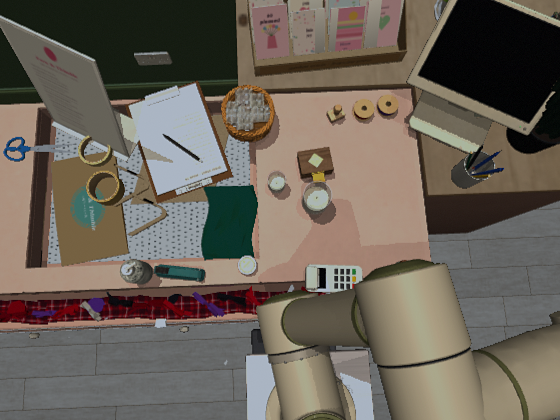

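View pics/crop0.png

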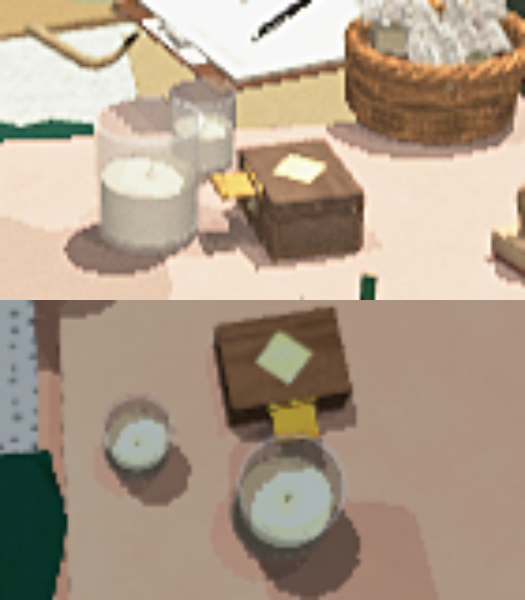

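The top view shows two candle jars: a small one at (277,184) beside the box, about 50 mm across, and a large one at (316,198) right in front of the brass tab. The large one fits the 76 mm description and blocks the tab, and the enlarged crop confirms it. The small jar is on the left (+y), so I'll push the large jar right (-y).

```bash
python3 - <<'E'
from h import *
from scipy.optimize import least_squares
p=ctrl.capture("top");b=cv2.cvtColor(p["img"],cv2.COLOR_RGB2HSV)[145:225,285:345].astype(int)
H,S,V=b[...,0],b[...,1],b[...,2]
m=((H>18)&(H<35)&(S>150)&(V>120)).astype(np.uint8)
n,l,st,c=cv2.connectedComponentsWithStats(m);print([(st[i].tolist(),c[i].round(1).tolist()) for i in range(1,n) if st[i][4]>8])
w=((H<20)&(S>85)&(V<125)).astype(np.uint8);w=cv2.morphologyEx(w,cv2.MORPH_CLOSE,np.ones((9,9)))
n,l,st,c=cv2.connectedComponentsWithStats(w)
i=1+np.argmax(st[1:,4]);print(st[i],c[i])
cn=cv2.findContours((l==i).astype(np.uint8),0,2)[0][0];r=cv2.minAreaRect(cn);print(r,(cv2.boxPoints(r)+[285,145]).round(1).tolist())
# crop corners of lid top (front-left etc), read by eye
for px in [(297.9,151.7),(329.3,147.7),(333.9,166.5)]: print(at_z(p,px,47).round(1))
print("diamond",at_z(p,(315.7,160.2),47),"tab",at_z(p,(318.9,176.5),40),"rim",at_z(p,(317,192),90),at_z(p,(317,198),45))
d=ctrl.boxes_of("candle_jar",p)
for q in d[:4]:
    e=q["extent"];print(e,q["score"])
E
```

```text
[([27, 27, 13, 9, 83], [33.3, 31.4])]
[ 12   0  37  36 931] [30.0236305  16.31471536]
((30.01200294494629, 18.316001892089844), (36.4031867980957, 34.07767868041992), 79.69515228271484) [[295.0, 148.5], [328.5, 142.4], [335.0, 178.2], [301.5, 184.3]]
[679.2  -3.4  47. ]
[687.1 -90.1  47. ]
[632.9 -98.9  47. ]
diamond [652.8201233  -50.56975594  47.        ] tab [608.3599523  -57.18735822  40.        ] rim [552.89161036 -43.40735792  90.        ] [547.40546095 -47.62722928  45.        ]
[267.5, 169.7, 23.2, 22.9] 0.79
[298.1, 183.1, 33.0, 34.5] 0.69
```

Request:
send_rows(targets=[[0.3, 0, 0, 0, 0, 0, -0.18], [0.3, 0.03, -0.04, 0, 0, 0, -0.18], [0.3, 0.03, -0.04, 0, 0, 0, -0.18], [0.3, 0.03, -0.04, 0, 0, 0, -0.18], [0.3, 0.05, 0, 0, 0, 0, -0.18], [0.3, 0.05, 0, 0, 0, 0, -0.16], [0.3, 0.05, 0.02, 0, 0, 0, 0], [0.3, 0.05, 0.02, 0, 0, 0, 0], [0.3, 0.04, 0.02, 0, 0, 0, 0], [0.3, 0, 0, 0, 0, 0, 0]])

```text
time_s: 2.35
eef_pos: [299.1, -106.1, 231.4]
ee_rot: [0.0, 0.741, 0.672, 0.0]
force: [-0.9, -0.7, -0.3]
grip_width: 0.348
grip_force: 0.0
```

Request:
send_rows(targets=[[0.6, 0.025, 0.039, 0, 0, 0, 0], [0.6, 0.025, 0.039, 0, 0, 0, 0], [0.6, 0.025, 0.039, 0, 0, 0, 0], [0.6, 0.025, 0.039, 0, 0, 0, 0], [0.6, 0.025, 0.039, 0, 0, 0, 0], [0.6, 0.023, 0.041, 0, 0, 0, 0], [0.6, 0, 0, 0.03, 0, 0, 0], [0.6, 0, 0, 0.03, 0, 0, 0], [0.6, 0, 0, 0, 0, 0, 0], [0.6, 0, 0, 0, 0, 0, 0]])

```text
time_s: 3.6
eef_pos: [548.8, 13.9, 172.6]
ee_rot: [0.001, 0.743, 0.669, 0.001]
force: [-0.1, -0.1, -0.4]
grip_width: 0.204
grip_force: 0.0
```

```bash
python3 - <<'E'
from h import *
print(ctrl.sense()["joints"])
for n in ["wrist","side"]:
    p=ctrl.capture(n);cv2.imwrite(f"pics/{n}1.png",p["img"][:,:,::-1]);print(n)
    for q in ["ring_box","tab_edge","lid_hinge","candle_jar","oil_bottle"]:
        z={"lid_hinge":31,"tab_edge":40}.get(q,0)
        print(q,[(round(d["score"],2),np.round(d["point"]).tolist(),at_z(p,d["point"],z)[:2].round().tolist()) for d in ctrl.landmark_of(q,p)[:3]])
E
```

```text
[-1.88069840e-01  4.15220362e-01  1.51125658e+00 -3.30501804e-05
  1.21326627e+00 -8.41715915e-02]
wrist
ring_box [(0.64, [404.0, 241.0], [655.0, -51.0]), (0.19, [453.0, 242.0], [702.0, -57.0])]
tab_edge [(0.89, [342.0, 272.0], [590.0, -57.0])]
lid_hinge [(0.91, [456.0, 241.0], [690.0, -42.0])]
candle_jar [(0.79, [338.0, 127.0], [599.0, 62.0]), (0.71, [289.0, 248.0], [545.0, -47.0]), (0.63, [401.0, 238.0], [652.0, -47.0])]
oil_bottle []
side
ring_box [(0.76, [338.0, 245.0], [649.0, -54.0])]
tab_edge [(0.59, [314.0, 235.0], [584.0, -61.0])]
lid_hinge [(0.77, [350.0, 234.0], [684.0, -49.0])]
candle_jar [(0.72, [297.0, 243.0], [543.0, -26.0])]
oil_bottle [(0.98, [225.0, 297.0], [353.0, -258.0])]
```

View pics/wrist1.png

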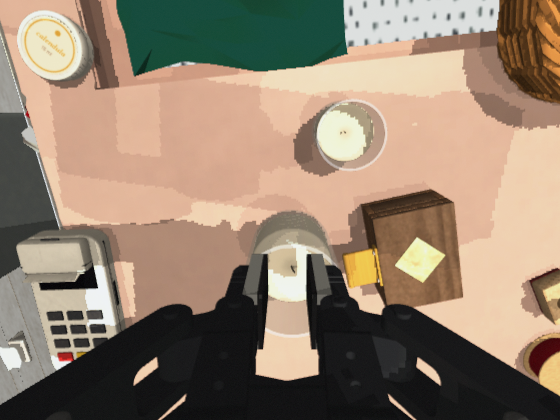

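The wrist view shows the large jar under the fingers (about (289,270)), the tab at (360,268), the box at (410,250) and the small jar clear at (345,133). I'm descending to the left of the large jar and pushing toward -y.

Request:
send_rows(targets=[[0.6, 0.003, -0.002, 0.045, 0, 0, 0], [0.6, 0, -0.002, 0.045, 0, 0, 0], [0.6, 0, 0, 0.04, 0, 0, 0], [0.6, 0, 0, 0.008, 0, 0, 0], [0.6, -0.004, 0, 0, 0, 0, 0], [0.6, -0.005, 0, 0, 0, 0, 0], [0.6, -0.005, 0, 0, 0, 0, 0], [0.6, -0.005, 0, 0, 0, 0, 0], [0.6, -0.007, 0, 0, 0, 0, 0], [0.6, -0.01, 0, 0, 0, 0, 0]])

```text
time_s: 5.45
eef_pos: [541.0, -18.0, 33.5]
ee_rot: [0.0, 0.742, 0.67, 0.0]
force: [1.0, 2.6, 2.5]
grip_width: 0.198
grip_force: 0.7
```

Request:
send_rows(targets=[[0.6, -0.012, 0, 0, 0, 0, 0], [0.6, -0.012, 0, 0, 0, 0, 0], [0.6, -0.012, 0, 0, 0, 0, 0], [0.6, -0.012, 0, 0, 0, 0, 0], [0.6, -0.012, 0, 0, 0, 0, 0], [0.6, -0.012, 0, 0, 0, 0, 0], [0.6, -0.012, 0, 0, 0, 0, 0], [0.6, -0.01, 0, 0, 0, 0, 0], [0.6, -0.008, 0, 0, 0, 0, 0], [0.6, -0.004, 0, 0, 0, 0, 0]])

```text
time_s: 6.7
eef_pos: [529.9, -123.5, 33.3]
ee_rot: [-0.0, 0.743, 0.67, -0.0]
force: [0.5, 1.9, -0.4]
grip_width: 0.198
grip_force: 0.9
```

```bash
python3 - <<'E'
from h import *
s=ctrl.sense();print(s["eef_pos"],s["force"],s["joints"])
for n in ["top","side"]:
    p=ctrl.capture(n);cv2.imwrite(f"pics/{n}2.png",p["img"][:,:,::-1]);print(n)
    for q in ["ring_box","candle_jar"]:
        print(q,[(round(d["score"],2),np.round(d["point"]).tolist(),at_z(p,d["point"],0)[:2].round().tolist()) for d in ctrl.landmark_of(q,p)[:3]])
E
```

```text
[ 529.91770851 -123.50259368   33.28185833] [ 0.45492171  1.86465373 -0.44429424] [-4.44381501e-01  5.90067948e-01  1.65069511e+00  1.87789118e-05
  9.00937099e-01 -3.41161140e-01]
top
ring_box [(0.59, [316.0, 165.0], [653.0, -55.0])]
candle_jar [(0.73, [278.0, 184.0], [603.0, 54.0])]
side
ring_box [(0.79, [337.0, 247.0], [647.0, -62.0])]
candle_jar [(0.85, [298.0, 271.0], [528.0, -168.0]), (0.46, [314.0, 228.0], [599.0, 54.0])]
```

Request:
send_rows(targets=[[0.6, -0.006, 0, 0, 0, 0, 0], [0.6, -0.01, 0, 0, 0, 0, 0], [0.6, -0.006, 0, 0, 0, 0, 0], [0.6, -0.002, 0, 0, 0, 0, 0], [0.6, 0.01, 0, 0, 0, 0, 0], [0.6, 0.03, 0, 0, 0, 0, 0], [1, 0.03, 0, -0.03, 0, 0, 0], [1, 0, 0, -0.05, 0, 0, 0.17], [1, 0, 0, -0.05, 0, 0, 0.17], [1, 0, 0, 0, 0, 0, 0.17]])

```text
time_s: 8.25
eef_pos: [536.3, -77.2, 167.1]
ee_rot: [0.003, 0.889, 0.459, 0.002]
force: [0.5, 0.1, -1.0]
grip_width: 0.002
grip_force: 0.0
```

Request:
send_rows(targets=[[1, 0, 0, 0, 0, 0, 0.175], [1, 0, 0, 0, 0, 0, 0.175], [1, 0, 0, 0, 0, 0, 0.175], [1, 0, 0, 0, 0, 0, 0.175], [1, 0, 0, 0, 0, 0, 0.175], [1, 0, 0, 0, 0, 0, 0.175], [1, 0, 0, 0, 0, 0.175, 0], [1, 0, 0, 0, 0, 0.175, 0], [1, 0, 0, 0, 0, 0.175, 0], [1, 0, 0, 0, 0, 0.175, 0]])

```text
time_s: 9.5
eef_pos: [536.5, -72.0, 163.5]
ee_rot: [0.006, 0.949, -0.039, 0.314]
force: [0.8, 0.5, 0.7]
grip_width: -0.004
grip_force: 0.0
```

```bash
python3 - <<'E'
from h import *
from scipy.spatial.transform import Rotation as Ro
s=ctrl.sense();q=s["ee_rot"];print(s["eef_pos"],s["joints"]);print(Ro.from_quat([q[1],q[2],q[3],q[0]]).as_matrix().round(3))
for n in ["wrist","top","side"]:
    p=ctrl.capture(n);cv2.imwrite(f"pics/{n}3.png",p["img"][:,:,::-1]);print(n)
    for q in ["ring_box","tab_edge","lid_hinge","candle_jar"]:
        z={"lid_hinge":31,"tab_edge":40}.get(q,0)
        print(q,[(round(d["score"],2),np.round(d["point"]).tolist(),at_z(p,d["point"],z)[:2].round().tolist()) for d in ctrl.landmark_of(q,p)[:3]])
E
```

```text
[536.51808574 -71.9571301  163.47154994] [-0.46588522  0.16836707  2.03238612  0.62863952  0.41422179  0.6729519 ]
[[ 0.799 -0.077  0.596]
 [-0.07  -0.997 -0.035]
 [ 0.597 -0.014 -0.802]]
wrist
ring_box [(0.66, [260.0, 186.0], [652.0, -52.0])]
tab_edge [(0.82, [265.0, 232.0], [593.0, -56.0])]
lid_hinge [(0.69, [248.0, 134.0], [692.0, -44.0])]
candle_jar [(0.77, [145.0, 244.0], [602.0, 59.0]), (0.74, [430.0, 310.0], [522.0, -194.0])]
top
ring_box [(0.7, [315.0, 165.0], [654.0, -53.0]), (0.59, [141.0, 272.0], [372.0, 433.0])]
tab_edge [(0.49, [319.0, 180.0], [597.0, -57.0])]
lid_hinge [(0.67, [310.0, 149.0], [690.0, -39.0])]
candle_jar [(0.91, [368.0, 209.0], [520.0, -193.0])]
side
ring_box [(0.82, [337.0, 245.0], [646.0, -51.0])]
tab_edge [(0.38, [315.0, 234.0], [587.0, -58.0])]
lid_hinge [(0.71, [231.0, 197.0], [361.0, 245.0]), (0.61, [352.0, 230.0], [691.0, -30.0])]
candle_jar [(0.84, [313.0, 226.0], [599.0, 68.0]), (0.62, [297.0, 276.0], [525.0, -191.0])]
```

Request:
send_rows(targets=[[1, -0.0115, -0.001, 0.0185, 0, 0, 0], [1, -0.0115, -0.001, 0.0185, 0, 0, 0], [1, -0.0115, -0.001, 0.0185, 0, 0, 0], [1, -0.0115, -0.001, 0.0185, 0, 0, 0], [1, -0.0115, -0.001, 0.0185, 0, 0, 0], [1, -0.0115, -0.001, 0.0185, 0, 0, 0], [1, 0, 0, 0, 0, 0, 0], [1, 0, 0, 0, 0, 0, 0], [1, 0, 0, 0, 0, 0, 0], [1, 0, 0, 0, 0, 0, 0]])

```text
time_s: 11.5
eef_pos: [548.7, -65.5, 34.0]
ee_rot: [0.005, 0.949, -0.038, 0.313]
force: [-0.0, -0.8, 0.3]
grip_width: 0.001
grip_force: 0.0
```

```bash
cat > go.py <<'E'
import sys
from h import *
from scipy.spatial.transform import Rotation as Ro
s=ctrl.sense();q=s["ee_rot"];R=Ro.from_quat([q[1],q[2],q[3],q[0]]).as_matrix()
print(s["time_s"],s["eef_pos"].round(1) if hasattr(s["eef_pos"],"round") else s["eef_pos"],np.round(s["joints"],2),np.round(s["force"],1));print(R.round(3))
if len(sys.argv)>3: print("shift",(R.T@(np.array(sys.argv[1:4],float)-s["eef_pos"])).round(1))
E
python3 go.py 550 -64 12; python3 - <<'E'
from h import *
p=ctrl.capture("wrist");cv2.imwrite("pics/wrist4.png",p["img"][:,:,::-1])
for q in ["tab_edge","ring_box"]: print(q,[(round(d["score"],2),np.round(d["point"]).tolist(),at_z(p,d["point"],40*(q=="tab_edge"))[:2].round().tolist()) for d in ctrl.landmark_of(q,p)[:2]])
E
```

```text
11.5 [548.7 -65.5  34. ] [-0.44  0.47  2.09  1.67  0.22 -0.38] [-0.  -0.8  0.3]
[[ 0.801 -0.076  0.594]
 [-0.069 -0.997 -0.034]
 [ 0.595 -0.014 -0.804]]
shift [-12.2  -1.3  18.4]
tab_edge [(0.93, [259.0, 180.0], [592.0, -56.0])]
ring_box [(0.76, [254.0, 119.0], [653.0, -52.0])]
```

View pics/wrist4.png

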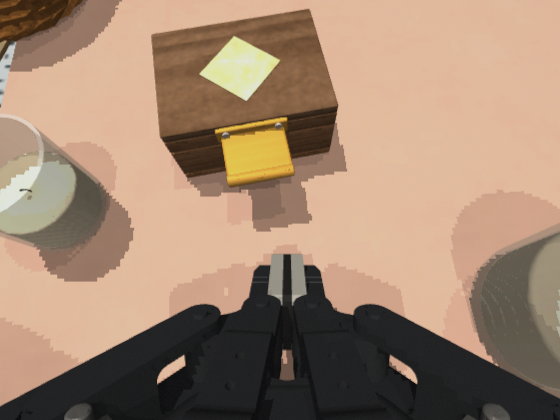

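The wrist view shows the tab's front edge at (260,183), the fingertips at (287,258) below it, the small jar at the left and the large jar well to the right. I'm going down low and then forward under the tab.

Request:
send_rows(targets=[[1, -0.006, -0.001, 0.009, 0, 0, 0], [1, -0.006, -0.001, 0.009, 0, 0, 0], [1, 0, 0, 0, 0, 0, 0], [1, 0.007, -0.002, 0.005, 0, 0, 0], [1, 0.007, -0.002, 0.005, 0, 0, 0], [1, 0.007, -0.002, 0.005, 0, 0, 0], [1, 0.007, -0.002, 0.005, 0, 0, 0], [1, 0, 0, 0, 0, 0, 0], [1, 0, 0, 0, 0, 0, 0], [1, 0, 0, 0, 0, 0, 0]])

```text
time_s: 12.9
eef_pos: [584.4, -57.9, 12.4]
ee_rot: [0.005, 0.949, -0.039, 0.313]
force: [0.2, 0.6, -0.2]
grip_width: 0.0
grip_force: 0.0
```

```bash
python3 go.py 594 -56.5 12; python3 - <<'E'
from h import *
p=ctrl.capture("side");cv2.imwrite("pics/side5.png",cv2.resize(p["img"][190:290,260:400,::-1],(700,500)))
E
```

```text
12.9 [584.4 -57.9  12.4] [-0.38  0.57  2.    1.73  0.19 -0.41] [ 0.2  0.6 -0.2]
[[ 0.801 -0.076  0.593]
 [-0.07  -0.997 -0.033]
 [ 0.594 -0.015 -0.804]]
shift [ 7.4 -2.1  6. ]
```

View pics/side5.png

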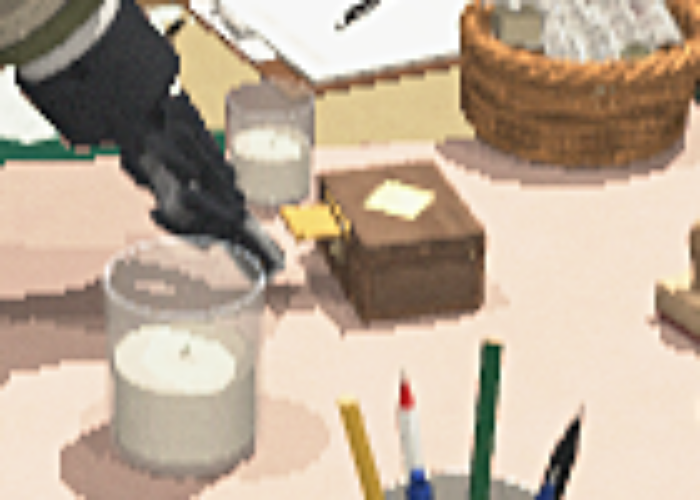

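The side view shows the fingertip low in front of the tab at about (275,265) in the crop, with the tab edge at (285,215). Next I insert and start lifting along the arc.

Request:
send_rows(targets=[[1, 0.0035, -0.001, 0.0025, 0, 0, 0], [1, 0.0035, -0.001, 0.0025, 0, 0, 0], [1, 0.003, -0.001, 0.0025, 0, 0, 0], [1, 0, 0, 0, 0, 0, 0], [1, 0.004, 0, -0.005, 0, 0, 0], [1, 0.0045, -0.0004, -0.0045, 0, 0, 0], [1, 0.0045, -0.0004, -0.0045, 0, 0, 0], [1, 0.0045, -0.0004, -0.0045, 0, 0, 0], [1, 0, 0, 0, 0, 0, 0], [1, 0, 0, 0, 0, 0, 0]])

```text
time_s: 14.2
eef_pos: [600.3, -55.1, 37.4]
ee_rot: [0.005, 0.949, -0.038, 0.313]
force: [-0.2, 0.3, -0.4]
grip_width: 0.001
grip_force: 0.3
```

```bash
python3 go.py; python3 - <<'E'
from h import *
p=ctrl.capture("side");cv2.imwrite("pics/side6.png",cv2.resize(p["img"][190:290,260:400,::-1],(700,500)))
E
```

```text
14.2 [600.3 -55.1  37.4] [-0.36  0.53  1.95  1.3   0.19  0.05] [-0.2  0.3 -0.4]
[[ 0.802 -0.076  0.593]
 [-0.07  -0.997 -0.033]
 [ 0.594 -0.015 -0.804]]
```

View pics/side6.png

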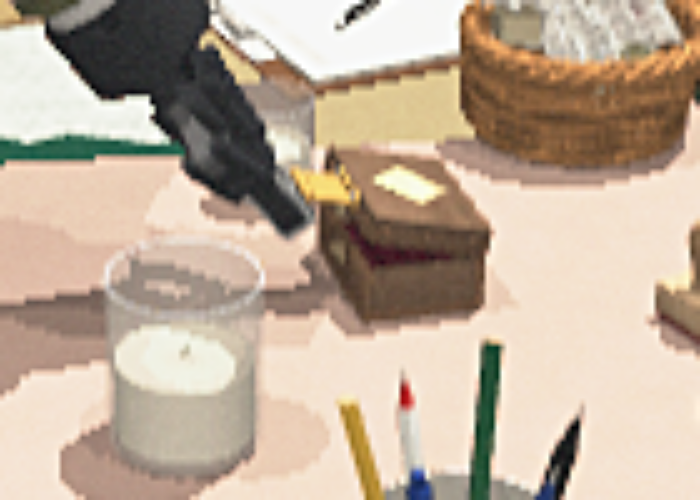

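The lid has started opening: the tab rests on the finger at about (310,190) and there's a gap under the lid at (400,240). I'm continuing along the arc.

Request:
send_rows(targets=[[1, 0.0054, -0.0006, -0.0034, 0, 0, 0], [1, 0.0054, -0.0006, -0.0034, 0, 0, 0], [1, 0.0054, -0.0006, -0.0034, 0, 0, 0], [1, 0.006, -0.0009, -0.0022, 0, 0, 0], [1, 0.006, -0.0009, -0.0022, 0, 0, 0], [1, 0.006, -0.0009, -0.0022, 0, 0, 0], [1, 0.0063, -0.0011, -0.001, 0, 0, 0], [1, 0.0063, -0.0011, -0.001, 0, 0, 0], [1, 0.0063, -0.0011, -0.001, 0, 0, 0], [1, 0, 0, 0, 0, 0, 0]])

```text
time_s: 15.5
eef_pos: [632.1, -50.4, 85.3]
ee_rot: [0.005, 0.949, -0.038, 0.313]
force: [-0.2, -0.4, -0.8]
grip_width: -0.004
grip_force: 0.1
```

```bash
python3 go.py; python3 - <<'E'
from h import *
p=ctrl.capture("side");cv2.imwrite("pics/side7.png",cv2.resize(p["img"][180:280,260:400,::-1],(700,500)))
E
```

```text
15.5 [632.1 -50.4  85.3] [-0.33  0.48  1.84  0.68  0.26  0.71] [-0.2 -0.4 -0.8]
[[ 0.801 -0.076  0.594]
 [-0.07  -0.997 -0.033]
 [ 0.594 -0.015 -0.804]]
```

View pics/side7.png

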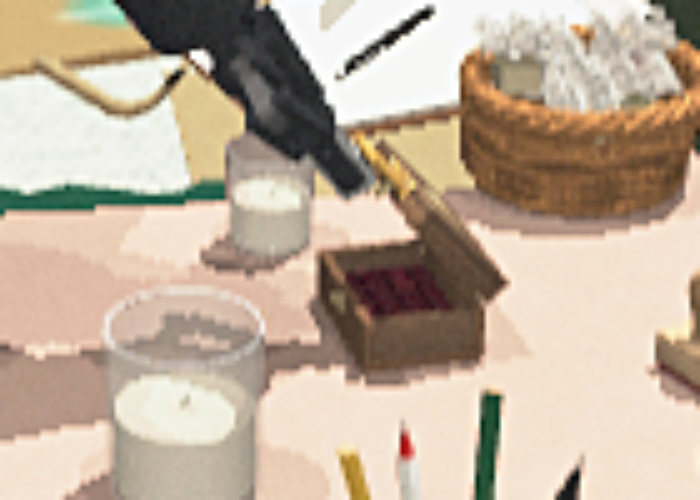

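The lid is at about 0.85 rad and the fingertip is flush under the tab at (365,180). Continuing past centre.

Request:
send_rows(targets=[[1, 0.0063, -0.0012, 0.0003, 0, 0, 0], [1, 0.0063, -0.0012, 0.0003, 0, 0, 0], [1, 0.0063, -0.0012, 0.0003, 0, 0, 0], [1, 0.0061, -0.0014, 0.0016, 0, 0, 0], [1, 0.0061, -0.0014, 0.0016, 0, 0, 0], [1, 0.0061, -0.0014, 0.0016, 0, 0, 0], [1, 0.0057, -0.0014, 0.0028, 0, 0, 0], [1, 0.0057, -0.0014, 0.0028, 0, 0, 0], [1, 0.0057, -0.0014, 0.0028, 0, 0, 0], [1, 0, 0, 0, 0, 0, 0]])

```text
time_s: 16.8
eef_pos: [685.1, -42.7, 106.4]
ee_rot: [0.005, 0.949, -0.038, 0.313]
force: [-0.6, 0.0, -0.0]
grip_width: -0.002
grip_force: 0.0
```

```bash
python3 go.py; python3 - <<'E'
from h import *
p=ctrl.capture("side");cv2.imwrite("pics/side8.png",cv2.resize(p["img"][180:280,260:400,::-1],(700,500)))
E
```

```text
16.8 [685.1 -42.7 106.4] [-0.28  0.54  1.67  0.41  0.34  1.02] [-0.6  0.  -0. ]
[[ 0.801 -0.076  0.594]
 [-0.07  -0.997 -0.033]
 [ 0.594 -0.015 -0.804]]
```

View pics/side8.png

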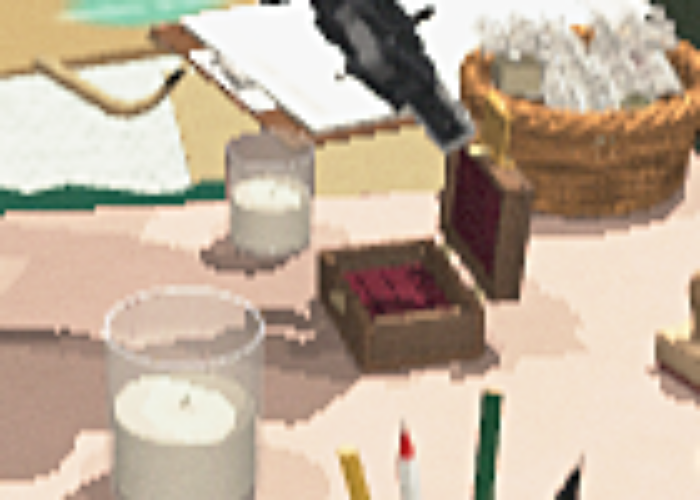

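The lid is just past vertical, with the tab upright at (495,130). A small further nudge, then I retract along the tool axis.

Request:
send_rows(targets=[[1, 0.0035, -0.001, 0.0025, 0, 0, 0], [1, 0.0035, -0.001, 0.0025, 0, 0, 0], [1, 0, 0, 0, 0, 0, 0], [1, 0, 0, 0, 0, 0, 0], [1, 0, 0, -0.015, 0, 0, 0], [1, 0, 0, -0.03, 0, 0, 0], [1, 0, 0, -0.04, 0, 0, 0], [1, 0, 0, -0.04, 0, 0, 0], [1, 0, 0, 0, 0, 0, 0], [1, 0, 0, 0, 0, 0, 0]])

```text
time_s: 18.1
eef_pos: [619.0, -37.2, 207.0]
ee_rot: [0.005, 0.949, -0.038, 0.313]
force: [0.7, -0.4, -1.2]
grip_width: -0.002
grip_force: 0.0
```

```bash
python3 go.py; python3 - <<'E'
from h import *
p=ctrl.capture("side");cv2.imwrite("pics/side9.png",cv2.resize(p["img"][180:280,260:400,::-1],(700,500)))
p=ctrl.capture("top")
for q in ["ring_box","candle_jar"]: print(q,[(round(d["score"],2),at_z(p,d["point"],0)[:2].round().tolist()) for d in ctrl.landmark_of(q,p)[:2]])
E
```

```text
18.1 [619.  -37.2 207. ] [-0.31  0.27  1.77  0.31  0.51  1.11] [ 0.7 -0.4 -1.2]
[[ 0.801 -0.076  0.593]
 [-0.07  -0.997 -0.033]
 [ 0.594 -0.015 -0.804]]
ring_box [(0.8, [663.0, -50.0])]
candle_jar [(0.91, [521.0, -183.0]), (0.6, [605.0, 57.0])]
```

View pics/side9.png

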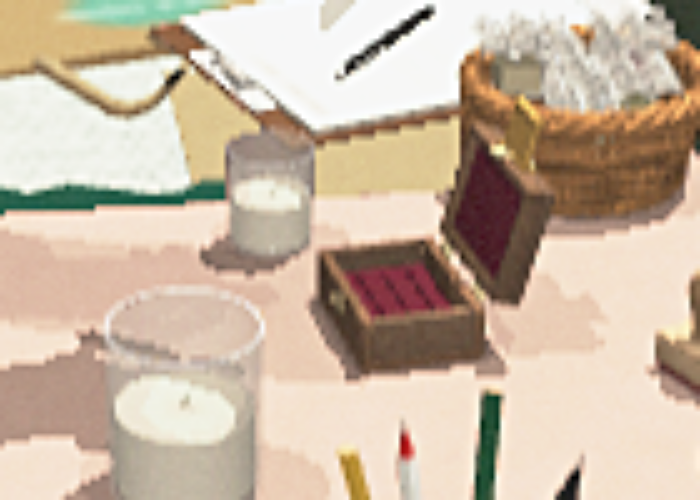

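The lid is leaning back open at its stop (tab at (525,130)), the box hasn't moved in the picture, and the large jar is upright and clear. Handing in.

```bash
python3 -c "
from rig import ctrl
print(ctrl.finish_job())"
```

```text
the job is handed in; nothing more can be done
None
```

I pushed the large candle jar clear to the right of the ring box and flipped the lid open, where it leans back against its stop; the job was handed in at about 18 s, and no verdict came back.

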